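# Slide the loose shelf into the display stand

### The job

Put the loose shelf into the display stand, its grip at the open front, on the lowest pair of rails at which it still passes over whatever stands inside, and slide it fully home against the back. Do not shift or tip the goods in the stand or on the counter (tin, candle, game box, pen).

Things in the scene. Friction and masses are not known exactly. Their poses are not given: they have to be found in the camera images.
- stand: Wooden display stand, fixed, no floor; its open front faces about the robot's right (-y). Origin: centre of its footprint on the counter; +x points from front to back, z up. Cheeks x -55 to 55 mm, inner faces y = +-69, 192 high. Back panel at x = 47 is the shelf's stop. Three pairs of level ledges (rails) 12 mm wide, 7 thick, tops at z = 40, 78, 116..
- roof_edge (a point): Middle of the front lower edge of the stand's roof (stand frame x -70, y 0, z 192 mm; the roof is 10 mm thick and 164 mm wide). It overhangs the front, so an upright gripper cannot come close in front: lean it back about 35 degrees.
- rail_low (a point): Where the shelf's origin lies when the shelf is fully home on the lowest pair of rails (stand frame x -3, y 0, z 40 mm); axes as the stand's. Rails begin at stand x = -52 mm.
- rail_mid (a point): The same for the middle pair of rails (z 78 mm).
- rail_top (a point): The same for the top pair of rails (z 116 mm).
- shelf: Loose plywood shelf, 0.1 to 0.2 kg, lying flat right of the stand. Panel 100 mm (x) x 130 (y) x 6; origin at the centre of its underside, z up, +x edge enters the stand first. A batten 60 mm wide, 16 high lies on the middle of the front edge (x -50 to -44). Home, the front edge is 2 mm behind the cheek fronts and the fin (see grip) stands out.
- grip (a point): Grasp point on the shelf's fin: shelf frame x -78, y 0, z 28 mm. The fin is an upright wooden plate 12 mm thick in y, x -96 to -50, z 0 to 42, at the middle of the front edge. Take it across its thickness, the tool leaning back about 35 degrees (fingers pointing down and towards shelf +x). Axes as the shelf's.
- tin: Round tin with a lid, 62 mm diameter, 22 mm high; origin centre of underside. Inside the stand (just one of tin, candle, game box is, near its middle) or elsewhere.
- candle: Striped round candle, 48 mm diameter, 65 mm high; origin centre of underside. Inside the stand (just one of tin, candle, game box is, near its middle) or elsewhere.
- game_box: Upright card game box, 40 x 50 mm, 85 mm high; origin centre of underside. Inside the stand (just one of tin, candle, game box is, near its middle) or elsewhere.
- pen: White pen, 145 mm long, 9 mm thick, lying right of the shelf; along its own y; origin at its middle, underside.

How it is judged (in metres and radians):
On the way:
1. the shelf is lifted clear of the counter (height (world z) of shelf above 0.025 m), for 0.2 s.
At the end, for the whole second after the job is handed in: Shelf at rest on the lowest rails that clear the thing inside (tin: lowest, candle: middle, game box: top), within 4 mm in height, 5 mm of fully home, 7 mm of centred, level to 0.06 and square to 0.08 rad; tin, candle, game box within 15 mm and pen within 30 mm of their places (((horizontal distance between tin and stand below 0.06 m and z of shelf in the frame of rail_low between -0.004 and 0.004 m) or (horizontal distance between candle and stand below 0.06 m and z of shelf in the frame of rail_mid between -0.004 and 0.004 m) or (horizontal distance between game_box and stand below 0.06 m and z of shelf in the frame of rail_top between -0.004 and 0.004 m)) and x of shelf in the frame of rail_mid between -0.005 and 0.006 m and y of shelf in the frame of rail_mid between -0.007 and 0.007 m and angle between the x axis of shelf and the x axis of stand, either way round below 0.08 rad and angle between shelf's own z axis and vertical below 0.06 rad and linear speed of shelf below 0.02 m/s); the robot touches nothing.
It fails at once if the tin, candle or game box is shifted more than 15 mm or tipped (distance of any of tin, candle, game_box from where it was at the start of the episode above 0.015 m or angle between any of tin, candle, game_box's own z axis and vertical above 0.2 rad).
It fails at once if the pen is pushed more than 30 mm from its place (distance of pen from where it was at the start of the episode above 0.03 m).
It also fails if it takes over 42 s, if anything falls off the work surface, if the arm or the gripper's body presses on something with over 40 N, if the wrist force passes 120 N, or if a joint passes its speed limit or range.

### The arm

A 6-joint arm with a two-finger parallel gripper is mounted at the origin on a cart in front of the work surface, level with it; the furniture and walls round the work are solid. World frame = base frame: x ahead of the robot, y to its left, z up, the work surface at z = 0. Lengths are in mm, angles in rad, forces in N, time in s.
With the tool pointing down it reaches from about 350 to 925 mm from the base axis. Payload 6.4 kg.
Tool frame: the origin (TCP) lies at the very end of the fingers, on their centre line; the grasp point (between the pads) lies 19 mm behind it; z points along the fingers, y is the line along which they close (so a half turn about z gives the same grasp; the last joint's range is limited). The gripper opens to 94 mm and grips with 3 to 60 N. Pads are 16 mm wide; open, the fingers measure 119 mm over their backs; the gripper's body (75 mm by 177 mm) begins 78 mm behind the grasp point.
Start: joints at [-1.336, 0.245, 1.558, -0, 1.339, -0.174], TCP at [258.386, -596.448, 205.455] pointing down, gripper open.
Joint ranges: [-3.13, 3.13], [-1.02, 2.26], [0.13, 2.54], [-0.95, 4.09], [0.21, 2.88], [-2.74, 2.74]. Speed limits (rad/s): [2.57, 2.57, 3.14, 3.14, 3.14, 3.14].

### API

Orientations are given as a unit quaternion [w, x, y, z].
In Python, from cell import bot, viewer gives the robot as it stands. Calls block until the motion is done:
- bot.move_pose(position, orientation): joint-space move of the TCP to a pose.
- bot.move_linear(position, frame=None, speed=150): straight line of the TCP; frame=None keeps the orientation; speed is the mean speed in mm/s.
- bot.goto_joints(angles): joint-space move.
- bot.set_gripper(opening, f_grip=None): finger opening in mm; f_grip is the grip in N (None keeps the last); returns when the fingers have stopped.
- bot.dwell(seconds).
- bot.ik(position, orientation): joint angles nearest the present ones, or None.
- bot.get_state(): the state.
- viewer.grab_frame(name): name is "scene" or "top" or "wrist"; returns a dict with "img" (400x640x3 uint8, red, green, blue), "z_map" (400x640 float32, mm along the optical axis (not along the pixel's ray), 0 where there is no reading), "fovy" (degrees; the focal length in pixels is half the picture's height over the tangent of half this angle, whatever the lens; pixels are square), "cx", "cy" (the principal point, pixels), "rvec" (rotation vector, rad) and "tvec" (3), from world to camera coordinates, as OpenCV has them. Camera axes: x right, y down, z forward; pixel columns grow to the right and rows downward; lengths in mm; the calibration is good to about 2 mm. A picture is of the moment at which its call begins.
A pose or a line that the arm cannot do raises bot.Unreachable and nothing moves.
- bot.job_done(): hands the job in; it is judged then, once.
Trained networks look in a picture, given as the dict that the camera call returned (one of the last four; its "shot" number tells which), for a name from the list of things; names that differ only in an ending like _2 or _b are one class to them, and where a whole thing is asked for, a point or a joint stands for the part that bears it (a point fixed in the world has none). Each returns a list of dicts, best first, with "score" (0 to 1); they miss things now and then, are a little off and sometimes report something else, mostly with a low value. They report only what shows in the picture. A call takes as long as a camera call.
- viewer.trace(picture, label): "region" (400x640 bool, what is visible of it) and "location" ([column, row] in pixels, amid what is visible of it).
The state is a dict: "time": time; "joint_pos": joint angles; "qvel": joint speeds; "joint_torque": joint torques, N m; "tcp_pos": TCP position; "tcp_rot": TCP orientation; "contact_force": force on the tool from outside, world axes, zero at the start; "torque": the same for the moment, N m; "width": finger opening in mm; "grasp_force": force on a finger pad.
Only numpy, scipy, OpenCV 4.12 (cv2) and the standard library are available. Lean on these libraries where they do the work, as an engineer would, in place of code of your own. Each camera call takes 0.05 s, during which the arm holds its last target. There are 200 camera calls.

## Working session

There is one attempt and no reset: what is moved stays moved. The work goes in short steps, each a Python script; the robot and the scene stay as the last script left them, time stands still between calls to the robot, and variables do not carry over. Pictures are saved under pics/ and viewed, at most 10 in all, crops included, and the job is handed in when it is done.

```bash
ls; mkdir -p pics
cat > h.py <<'E'
import numpy as np, cv2
from cell import bot, viewer
from scipy.spatial.transform import Rotation as R
def cloud(f):
    z=f["z_map"].astype(float); h,w=z.shape
    fl=h/2/np.tan(np.radians(f["fovy"])/2)
    u,v=np.meshgrid(np.arange(w),np.arange(h))
    P=np.stack([(u-f["cx"])*z/fl,(v-f["cy"])*z/fl,z],-1)
    M=cv2.Rodrigues(np.array(f["rvec"],float))[0]
    W=(P-np.array(f["tvec"],float))@M
    W[z<=0]=np.nan
    return W
def save(f,n): cv2.imwrite("pics/"+n,f["img"][:,:,::-1])
E
python3 - <<'E'
from h import *
for n in ("scene","top"):
    f=viewer.grab_frame(n); save(f,n+"1.png"); W=cloud(f)
    M=cv2.Rodrigues(np.array(f["rvec"],float))[0]
    print(n,f["fovy"],"cam",-M.T@np.array(f["tvec"],float))
    for l in ("stand","shelf","grip","tin","candle","game_box","pen"):
        for r in viewer.trace(f,l)[:2]:
            p=W[r["region"]]; p=p[~np.isnan(p[:,0])]
            print(l,round(r["score"],2),np.round(r["location"]),r["region"].sum(),np.round(np.percentile(p,[2,50,98],axis=0)).tolist() if len(p) else None)
print(bot.get_state()["time"])
E
```

```text
pics
scene 50.896739677801705 cam [ 611.90440948 -603.08770535  781.37775168]
stand 0.72 [304. 145.] 3965 [[486.0, 231.0, 11.0], [559.0, 300.0, 175.0], [646.0, 363.0, 205.0]]
shelf 0.69 [278. 239.] 1781 [[442.0, -3.0, 3.0], [501.0, 82.0, 7.0], [568.0, 140.0, 42.0]]
grip 0.97 [280. 238.] 1757 [[444.0, -3.0, 3.0], [501.0, 82.0, 7.0], [568.0, 141.0, 42.0]]
grip 0.4 [305. 143.] 3919 [[486.0, 231.0, 14.0], [560.0, 300.0, 182.0], [646.0, 363.0, 205.0]]
tin 0.97 [370. 314.] 478 [[674.0, -163.0, 12.0], [700.0, -132.0, 22.0], [723.0, -109.0, 25.0]]
candle 0.56 [367. 273.] 616 [[684.0, -52.0, 3.0], [705.0, -41.0, 53.0], [729.0, -9.0, 57.0]]
game_box 0.55 [313. 171.] 551 [[559.0, 279.0, 5.0], [582.0, 285.0, 63.0], [604.0, 327.0, 88.0]]
top 51.029142518441944 cam [ 10.93366461 -64.35146151 917.15010256]
stand 0.57 [228. 202.] 5378 [[478.0, 233.0, 12.0], [510.0, 289.0, 201.0], [641.0, 355.0, 205.0]]
game_box 0.52 [251. 216.] 56 [[568.0, 278.0, 4.0], [584.0, 280.0, 32.0], [602.0, 284.0, 66.0]]
0.8
```

View pics/scene1.png

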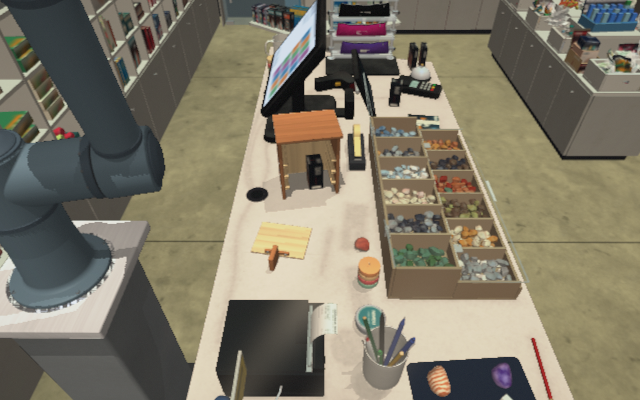

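View pics/top1.png

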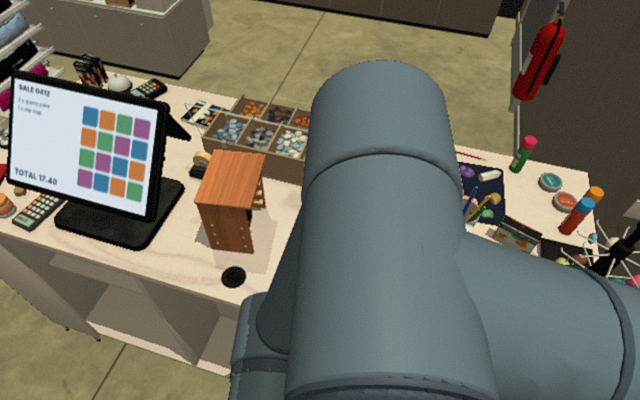

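```bash
cat >> h.py <<'E'
def tool(yaw,lean=35,flip=1):
    # fin/shelf x-axis direction = yaw; fingers down and toward shelf +x
    d=np.array([np.cos(yaw),np.sin(yaw),0]); n=np.array([-np.sin(yaw),np.cos(yaw),0])
    a=np.radians(lean); z=np.sin(a)*d-np.cos(a)*np.array([0,0,1]); y=flip*n; x=np.cross(y,z)
    q=R.from_matrix(np.c_[x,y,z]).as_quat(); return q[[3,0,1,2]]
E
python3 - <<'E'
from h import *
f=viewer.grab_frame("scene"); W=cloud(f)
def rect(P): return [np.round(v,3) for v in cv2.minAreaRect(P[:,:2].astype(np.float32))]
def rg(l,i=0): return viewer.trace(f,l)[i]["region"]
for l,a,b in(("stand",195,215),("shelf",2,12),("shelf",35,50)):
    r=rg(l); r=cv2.morphologyEx(r.astype(np.uint8),cv2.MORPH_ERODE,np.ones((1,1)))>0
    P=W[r]; P=P[(P[:,2]>a)&(P[:,2]<b)]; print(l,len(P),rect(P),np.median(P[:,2]))
for fl in(1,-1):
  for p in([480,-120,280],[500,0,200],[500,5,30],[560,200,140],[560,150,180]):
    j=bot.ik(p,tool(np.pi/2,35,fl)); print(fl,p,None if j is None else np.round(j,2))
E
```

```text
stand 1886 [array([563.436, 297.627]), array([163.301, 129.395]), np.float64(9.8)] 202.69946280099808
shelf 1550 [array([500.64 ,  69.036]), array([149.775, 131.386]), np.float64(81.178)] 6.572640468148126
shelf 93 [array([491.128,  16.985]), array([46.543, 12.725]), np.float64(81.351)] 42.04962061202155
1 [480, -120, 280] [-0.73  0.01  1.78  0.45  1.78  2.41]
1 [500, 0, 200] [-0.53  0.01  1.92  0.52  1.55  2.51]
1 [500, 5, 30] [-0.52  0.29  1.98  0.55  1.26  2.34]
1 [560, 200, 140] None
1 [560, 150, 180] [-0.22  0.12  1.85  0.61  1.37  2.73]
-1 [480, -120, 280] [-0.73  0.01  1.78  0.45  1.78 -0.73]
-1 [500, 0, 200] [-0.53  0.01  1.92  0.52  1.55 -0.63]
-1 [500, 5, 30] [-0.52  0.29  1.98  0.55  1.26 -0.8 ]
-1 [560, 200, 140] [-0.13  0.18  1.87  0.64  1.26 -0.38]
-1 [560, 150, 180] [-0.22  0.12  1.85  0.61  1.37 -0.41]
```

Run:
```python
from h import *
f=viewer.grab_frame("scene"); W=cloud(f)
for r,c in((330,270),(375,238),(390,235),(345,345),(340,385),(145,355),(40,300)): print(r,c,np.round(W[r,c]))
p=bot.get_state()["tcp_pos"]
bot.move_linear([p[0],p[1],330],speed=250)
bot.move_pose([485,-130,300],tool(np.radians(90),35,-1))
g=viewer.grab_frame("wrist"); save(g,"w1.png"); W=cloud(g)
t=viewer.grab_frame("top"); save(t,"top2.png")
for n,f in(("w",g),("t",t)):
  W=cloud(f)
  for l in ("stand","shelf","grip","tin","candle","game_box","pen"):
    for r in viewer.trace(f,l)[:1]:
        p=W[r["region"]]; p=p[~np.isnan(p[:,0])]
        print(n,l,round(r["score"],2),np.round(r["location"]),r["region"].sum(),np.round(np.percentile(p,[2,50,98],axis=0)).tolist() if len(p) else None)
        for a,b in dict(stand=[(195,215)],shelf=[(2,12),(35,50)],pen=[(3,20)]).get(l,[]):
            q=p[(p[:,2]>a)&(p[:,2]<b)]
            if len(q)>5: print("   ",len(q),[np.round(v,2) for v in cv2.minAreaRect(q[:,:2].astype(np.float32))],np.median(q[:,2]))
print(bot.get_state()["time"])
```

```text
330 270 [ 515. -215.  108.]
375 238 [ 537. -439.  422.]
390 235 [ 536. -452.  423.]
345 345 [ 652. -185.    1.]
340 385 [ 725. -204.   54.]
145 355 [701. 415.  58.]
40 300 [538. 627. 285.]
w stand 0.61 [354.  24.] 3799 [[480.0, 238.0, 2.0], [547.0, 276.0, 52.0], [647.0, 353.0, 131.0]]
w shelf 0.68 [325. 155.] 5253 [[442.0, 0.0, 3.0], [501.0, 83.0, 5.0], [567.0, 139.0, 41.0]]
    4730 [array([500.9 ,  66.42]), array([145.76, 129.84]), np.float64(80.22)] 4.975363692636931
    278 [array([491.92,  17.14]), array([45.06, 12.05]), np.float64(80.02)] 40.584834575432055
w grip 0.97 [325. 156.] 5291 [[442.0, 1.0, 3.0], [502.0, 83.0, 5.0], [567.0, 138.0, 41.0]]
w tin 0.94 [501. 300.] 549 [[696.0, -142.0, 19.0], [718.0, -123.0, 21.0], [733.0, -108.0, 23.0]]
w candle 0.63 [482. 226.] 1750 [[684.0, -52.0, 2.0], [700.0, -34.0, 53.0], [728.0, -9.0, 55.0]]
w game_box 0.87 [371.  26.] 1747 [[559.0, 279.0, 4.0], [579.0, 285.0, 59.0], [603.0, 319.0, 85.0]]
w pen 0.8 [369. 298.] 609 [[494.0, -127.0, -1.0], [558.0, -121.0, 7.0], [612.0, -115.0, 9.0]]
    576 [array([ 552.61, -120.63]), array([ 10.33, 128.32]), np.float64(88.16)] 6.969955519023138
t pen 0.44 [394. 284.] 97 [[486.0, -126.0, -2.0], [512.0, -119.0, 7.0], [535.0, -113.0, 12.0]]
    69 [array([ 510.69, -119.  ]), array([ 8.17, 56.75]), np.float64(84.16)] 7.836152004673775
4.35
```

View pics/w1.png

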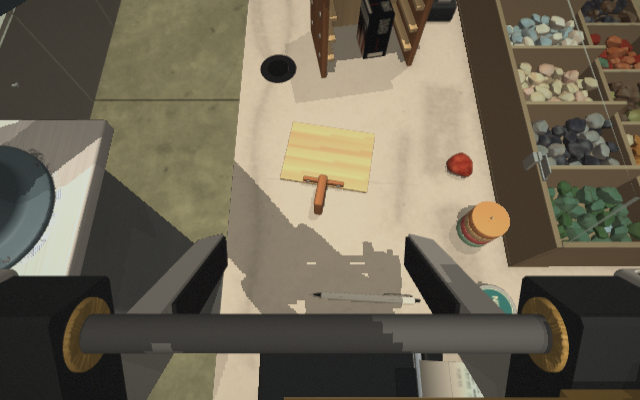

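Run:
```python
from h import *
bot.move_pose([560,0,230],tool(np.radians(95),45,-1))
g=viewer.grab_frame("wrist"); save(g,"w2.png"); W=cloud(g)
np.save("w2.npy",W)
d=np.array([np.cos(np.radians(99.8)),np.sin(np.radians(99.8))]); n=np.array([-d[1],d[0]]); O=np.array([562.5,302.8])
S=W.copy(); q=W[...,:2]-O; S[...,0]=q@d; S[...,1]=q@n
P=S[(np.abs(S[...,0])<80)&(np.abs(S[...,1])<95)&(S[...,2]>8)&(S[...,2]<190)]
print(len(P))
# inner faces: fit y vs x
for lo,hi in((-85,-60),(60,85)):
    c=P[(P[:,1]>lo)&(P[:,1]<hi)]
    h,e=np.histogram(c[:,1],np.arange(lo,hi+1)); print(lo,h)
    h,e=np.histogram(c[:,0],np.arange(-62,-44)); print("x",h)
for a,b in((-70,-56),(56,70)):
    c=P[(P[:,1]>a)&(P[:,1]<b)&(P[:,0]<-30)]
    h,e=np.histogram(c[:,2],np.arange(30,122,2)); print("rails z",h)
c=P[(np.abs(P[:,1])<45)&(P[:,0]>-40)&(P[:,0]<40)]
print("box",np.percentile(c,[1,50,99],axis=0).round(1).tolist())
c=P[(np.abs(P[:,1])<60)&(P[:,0]>40)]; print("back x",np.histogram(c[:,0],np.arange(40,56))[0])
print(bot.get_state()["time"])
```

```text
11429
-85 [   0    0    0    0    0    0   11   64   84   90   92   95   94   96
  191 1033  122  123  131  125  137  137  135  140  147]
x [  0   0   0   0   0   0   0   4  68 384 277  95 102  70  37  52  40]
60 [ 76  80  74  80  81  78  74  78 157  95  97  95  94  95  93  98  92  29
  14   0   0   0   0   0   0]
x [  0   0   0   0   0   0   0   2 110 450 227  68  53  37  14  13  12]
rails z [  1   9  16  20  83  16   6   7   7   8   4   8   5   5   4   4   3   1
   3   0  11  18  23  99  12   7   9   7   7   8  10   5   8   6   5   6
   3   2   3  14  22  33 113  12  10]
rails z [  2   7  10  19  82  11   2   2   1   1   2   3   1   4   1   1   1   2
   1   0   6  14  19 107   5   1   3   1   2   2   3   5   2   1   1   2
   1   1   3  12  16  22 114   9   2]
box [[-25.3, -38.9, 9.4], [-23.0, -16.8, 69.2], [24.0, 1.0, 85.1]]
back x [   1    7    9    4    7    5    7   71  757 1821 1008  148    4    0
    0]
5.1
```

View pics/w2.png

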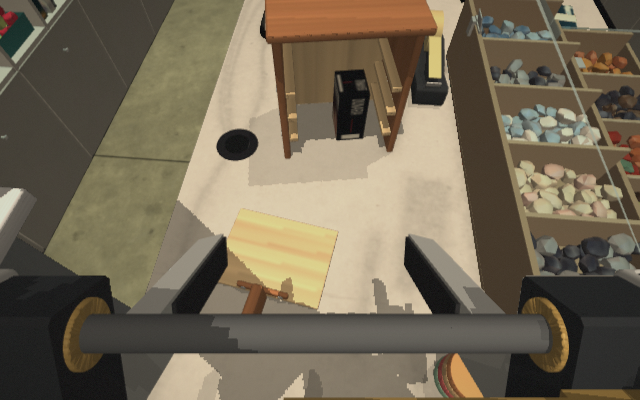

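```bash
cat >> h.py <<'E'
YS=np.radians(99.8); OS=np.array([562.7,305.1,0])
LEAN=35
def tcp_for(yaw,grip):
    a=np.radians(LEAN); return np.array(grip)+19*np.array([np.sin(a)*np.cos(yaw),np.sin(a)*np.sin(yaw),-np.cos(a)])
def stand_tcp(x,y,z,yaw=YS):   # shelf origin in the stand frame -> TCP
    Rz=R.from_euler('z',YS).as_matrix()
    o=OS+Rz@np.array([x,y,z]); return tcp_for(yaw,o+R.from_euler('z',yaw).as_matrix()@np.array([-78,0,28]))
E
python3 - <<'E'
from h import *
y=np.radians(80.6); q=tool(y,35,-1); T=tcp_for(y,[490.8,12.1,28])
zt=R.from_quat(q[[1,2,3,0]]).as_matrix()[:,2]
bot.move_pose(T-90*zt,q); bot.move_linear(T,speed=120)
bot.set_gripper(0,50); s=bot.get_state(); print(s["width"],s["grasp_force"],s["tcp_pos"],T,s["contact_force"])
bot.move_linear(T+[0,0,100],speed=120)
s=bot.get_state(); print(s["width"],s["contact_force"],s["torque"],s["time"])
g=viewer.grab_frame("wrist"); f=viewer.grab_frame("scene"); save(f,"s3.png"); save(g,"w3.png")
for n,k in(("w",g),("s",f)):
    W=cloud(k)
    for r in viewer.trace(k,"shelf")[:1]:
        P=W[r["region"]]; P=P[~np.isnan(P[:,0])]; 
        # panel-plane fit in the shelf frame
        D=P-np.array([490.8,12.1,128]); d=np.array([np.cos(y),np.sin(y)]); X=D[:,:2]@d-78; Y=D[:,:2]@np.array([-d[1],d[0]]); Z=D[:,2]+28
        m=(X>-38)&(X<60)&(np.abs(Y)<70)&(np.abs(Z-6)<25)
        c=np.linalg.lstsq(np.c_[X[m],Y[m],np.ones(m.sum())],Z[m],rcond=None)[0]; 
        print(n,r["score"],m.sum(),"pitch,roll,z0",c, "X",np.percentile(X[m],[1,99]),"Y",np.percentile(Y[m],[1,99]))
        m2=m|((X<-38)&(np.abs(Z-20)<40)); print([np.round(v,2) for v in cv2.minAreaRect(P[m][:,:2].astype(np.float32))])
E
```

```text
11.916954696523826 49.99180734157562 [492.62869422  22.8118828   12.42798849] [492.57991854  22.85161635  12.43611116] [ 0.33182256 -0.16101416 -0.25829951]
11.86570303385597 [ 1.08972934  0.38987958 -0.80078524] [-0.52705323  0.02777343 -0.01438076] 8.9083
w 0.93 25720 pitch,roll,z0 [-1.39220339e-03  1.69916156e-03  4.20736559e+00] X [-37.26417954  49.12715994] Y [-62.72245609  63.55781456]
[array([504.5 ,  95.64]), array([ 89.35, 130.03]), np.float64(80.58)]
s 0.84 507 pitch,roll,z0 [2.88995879e-03 5.08873958e-03 5.61173935e+00] X [-32.68125482  50.41881035] Y [-64.04340159  29.5790497 ]
[array([519.27,  95.37]), array([85.51, 99.97]), np.float64(80.58)]
```

View pics/s3.png

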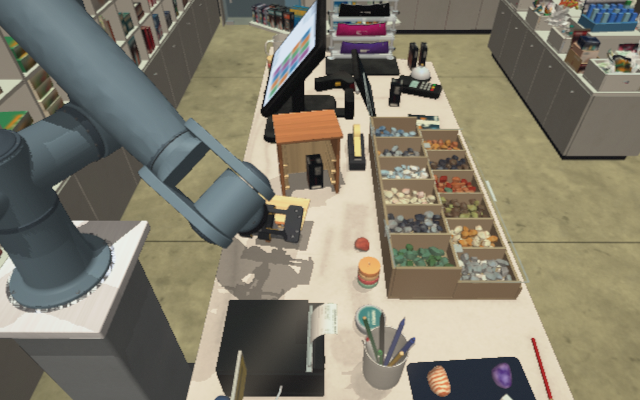

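The shelf is held level around (285,210), and the goods haven't moved. Next I move to the pre-insert pose and check it against the stand in one wrist image.

Run:
```python
from h import *
q=tool(YS,35,-1)
p=np.array(bot.get_state()["tcp_pos"]); bot.move_linear([p[0],p[1],p[2]+30],speed=120)
bot.move_pose(stand_tcp(-135,0,121),q)
bot.dwell(.3)
g=viewer.grab_frame("wrist"); save(g,"w4.png"); W=cloud(g)
q2=W-OS; S=q2@R.from_euler('z',YS).as_matrix()
P=S.reshape(-1,3); P=P[~np.isnan(P[:,0])]
m=(abs(P[:,0]+135)<55)&(abs(P[:,1])<75)&(abs(P[:,2]-127)<8)&(P[:,0]>-172)
A=P[m]; print("shelf",m.sum(),np.percentile(A,[.5,50,99.5],axis=0).round(1).tolist(),np.linalg.lstsq(np.c_[A[:,:2],np.ones(len(A))],A[:,2],rcond=None)[0],[np.round(v,2) for v in cv2.minAreaRect(A[:,:2].astype(np.float32))])
B=P[(abs(P[:,0])<62)&(P[:,2]<188)&(P[:,2]>5)]
for lo,hi in((-82,-60),(60,82)):
    c=B[(B[:,1]>lo)&(B[:,1]<hi)]; print(lo,np.histogram(c[:,1],np.arange(lo,hi+1))[0].tolist()); print(" x",np.histogram(c[:,0],np.arange(-60,-44))[0].tolist())
for a,b in((-68,-58),(58,68)):
    c=B[(B[:,1]>a)&(B[:,1]<b)]; print("z",np.histogram(c[:,2],np.arange(106,124))[0].tolist(), np.histogram(c[:,2],np.arange(70,86))[0].tolist())
s=bot.get_state();print(s["time"],s["contact_force"],s["width"],s["tcp_pos"],stand_tcp(-135,0,121))
```

```text
shelf 25134 [[-171.6, -63.7, 124.8], [-133.3, 0.1, 126.2], [-85.9, 64.1, 127.8]] [-1.73437771e-03  1.38957586e-04  1.26025506e+02] [array([-128.13,    0.2 ]), array([ 87.73, 130.  ]), np.float64(0.0)]
-82 [0, 0, 0, 0, 46, 95, 120, 110, 110, 125, 109, 137, 564, 544, 96, 105, 155, 182, 228, 215, 236, 232]
 x [0, 0, 0, 1, 127, 602, 254, 72, 95, 67, 53, 55, 41, 50, 43]
60 [236, 238, 211, 220, 187, 146, 97, 110, 489, 617, 134, 112, 123, 125, 106, 113, 103, 40, 1, 0, 0, 0]
 x [0, 0, 0, 8, 228, 562, 207, 75, 92, 65, 44, 41, 52, 47, 38]
z [0, 0, 7, 11, 10, 15, 13, 35, 370, 300, 19, 0, 0, 0, 0, 0, 0] [0, 0, 0, 0, 0, 27, 405, 306, 21, 0, 0, 0, 0, 0, 0]
z [0, 0, 1, 10, 12, 16, 12, 32, 365, 328, 15, 0, 0, 0, 0, 0, 0] [0, 0, 0, 0, 0, 36, 348, 340, 31, 0, 0, 0, 0, 0, 0]
10.4583 [-0.46961863  0.18589369 -0.8683321 ] 11.283582016987282 [596.82951452 105.2493988  133.73725933] [597.09968832 105.94704589 133.43611116]
```

View pics/w4.png

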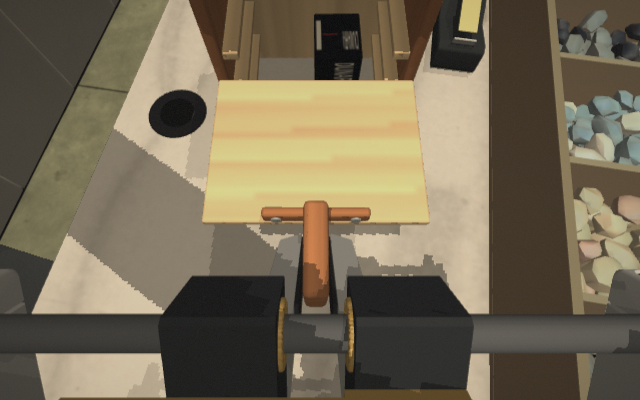

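Run:
```python
from h import *
F=lambda: np.array(bot.get_state()["contact_force"])
d=np.array([np.cos(YS),np.sin(YS),0])
bot.move_linear(stand_tcp(-100,0,119.5),speed=60); f0=F(); print(f0)
x=-100
for tgt in (-70,-40,-20,-10):
    bot.move_linear(stand_tcp(tgt,0,119.5),speed=60); x=tgt; f=F()-f0; print(tgt,f.round(1),f@d)
    if np.linalg.norm(f)>15: break
else:
    while x<4:
        x+=1; bot.move_linear(stand_tcp(x,0,119),speed=20); f=F()-f0
        print(x,f.round(1))
        if f@d<-6: break
s=bot.get_state();print(s["time"],s["width"])
```

```text
[ 0.33387558 -0.0025595  -2.1571355 ]
-70 [-0.2  0.2  1.3] 0.19719681127723113
-40 [-0.1 -0.9  0.9] -0.8794775384168442
-20 [ 0.5 -0.6  1.4] -0.6522823153957336
-10 [-1.  -0.2  0.7] -0.0568964934503639
-9 [-0.5  0.3  0.3]
-8 [-0.5 -0.2  0.7]
-7 [ 0.2 -0.4  0.7]
-6 [-0.1  0.2  1.2]
-5 [-0.4  0.9  0.4]
-4 [ 0.3 -0.8  0.7]
-3 [ 0.6 -3.7  2.2]
-2 [-0.3 -8.1  2.7]
15.2917 11.835142085458902
```

Run:
```python
from h import *
F=lambda: np.array(bot.get_state()["contact_force"])
bot.move_linear(stand_tcp(-3,0,119),speed=20); bot.dwell(.2); f0=F(); z=119
while z>113:
    z-=.7; bot.move_linear(stand_tcp(-3,0,z),speed=20); f=F()-f0; print(round(z,1),f.round(1))
    if f[2]>4: break
if f[2]>4:
    bot.set_gripper(40); bot.dwell(.2)
    q=tool(YS,35,-1); zt=R.from_quat(q[[1,2,3,0]]).as_matrix()[:,2]
    p=np.array(bot.get_state()["tcp_pos"]); bot.move_linear(p-110*zt,speed=120); bot.dwell(.2)
    g=viewer.grab_frame("wrist"); save(g,"w5.png"); W=cloud(g)
    S=(W-OS)@R.from_euler('z',YS).as_matrix(); P=S.reshape(-1,3); P=P[~np.isnan(P[:,0])]
    fin=P[(P[:,0]<-60)&(P[:,0]>-110)&(abs(P[:,1])<15)&(P[:,2]>145)&(P[:,2]<170)]
    print("fin",len(fin),np.percentile(fin,[1,50,99],axis=0).round(1).tolist(),[np.round(v,2) for v in cv2.minAreaRect(fin[:,:2].astype(np.float32))])
    A=P[(abs(P[:,1])<60)&(P[:,0]>-42)&(P[:,0]<30)&(abs(P[:,2]-122)<12)]
    print("panel",len(A),np.median(A,0),np.linalg.lstsq(np.c_[A[:,:2],np.ones(len(A))],A[:,2],rcond=None)[0])
print(bot.get_state()["time"])
```

```text
118.3 [-0.5  0.2  1.8]
117.6 [ 0.3 -1.2  0.2]
116.9 [ 0.6 -1.1  1. ]
116.2 [0.6 0.3 1. ]
115.5 [0.9 0.2 1.4]
114.8 [ 0.9 -0.6  3.7]
114.1 [-0.7 -3.   6.2]
fin 846 [[-98.9, -6.7, 146.6], [-81.6, -0.7, 156.6], [-60.6, 4.5, 158.2]] [array([-79.62,  -0.86]), array([11.72, 39.07]), np.float64(89.71)]
panel 1422 [-36.45713858   1.76308123 121.08909528] [-2.47749361e-02  8.78079769e-04  1.20165730e+02]
19.6417
```

View pics/w5.png

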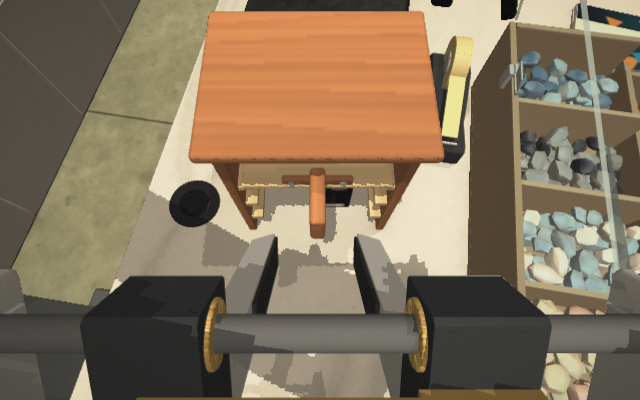

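Run:
```python
from h import *
print(bot.job_done(), bot.get_state()["time"])
```

```text
the job is handed in; nothing more can be done
the job is handed in; nothing more can be done
```

The shelf is on the top pair of rails (the game box is inside the stand), slid back until it met the stop; the last wrist view put it within about 1 mm of home and centre. The job is handed in, but no verdict was returned.

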